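Sort the knock-out: castings to the tray, feeder heads and runner to their remelt pans

TASK

Clear the bench after knock-out: the two good castings (the bronze flanged bush and the aluminium bearing pedestal) go into the wooden tray, standing upright on their feet, one in each bay, set down gently and not dropped. The rest is for remelting and the alloys must not mix: the bronze feeder head and the bronze runner bar go into the red pan, the aluminium feeder head into the blue pan. Leave the hammer and the brush where they lie.

Things in the scene. Friction and masses are not known exactly. Their poses are not given: they have to be found in the camera images.
- bush_mid (a point): Bronze (yellow metal) flanged bush, a good casting, standing on its flange: flange 64 mm across, 8 mm thick, at the bottom; above it a plain barrel 40 mm across up to 64 mm height (grip here, above the flange); 24 mm bore right through, a hole seen from above. About 0.6 kg. Point: on its axis, half-way up (32 mm above its underside); z along its axis, up.
- pedestal_mid (a point): Aluminium (silver-grey) bearing pedestal, a good casting on its foot: foot 84 mm (its y) by 30 mm (its x), 12 mm thick, a 3 mm boss at each end; in the middle a round-topped upright, 42 mm along y, 53 mm high, 16 mm bore along x at 32 mm height. Faces across x are flat and flush: grip there, 30 mm. About 0.2 kg. Point: its centre, half-way up (26.5 mm above its underside); z up.
- head_bronze_mid (a point): Bronze (yellow metal) feeder head, to be remelted: a solid, slightly tapered round slug 54 mm high standing on its broad end, 40 mm across at the bottom and 37 mm at 46 mm height, with a short broken neck 17 to 20 mm across on top and no bore. About 0.5 kg. The point is on its axis, half-way up (27 mm above its underside); z is its axis.
- head_alu_mid (a point): Aluminium (silver-grey) feeder head, to be remelted: same shape and size as the bronze one (54 mm high, 40 mm across at the bottom, 37 mm at 46 mm height, broken neck on top, no bore). About 0.15 kg. The point is on its axis, half-way up (27 mm above its underside); z is its axis.
- runner_mid (a point): Bronze (yellow metal) runner bar, for remelting, lying on the bench: 100 mm long (its x), 20 mm wide (its y), 24 mm high. Two gate stubs, 12 mm long, 10 mm high, stick out 9 mm on its +y side, 40 mm either way from the middle; grip the clear middle across y, 20 mm. About 0.4 kg. Point: centre of the bar, half-way up (12 mm above its underside); z up.
- tray: Shallow light-wood castings tray, fixed, 130 mm (its x) by 230 mm (its y) outside, 20 mm high, walls and floor 6 mm thick (inner floor 6 mm above the bench). A 6 mm divider, as high as the walls, runs along x through the middle: two bays, each 118 mm (x) by 106 mm (y) inside, centred at y = +56 and -56 mm in its frame. Origin: centre of its underside, on the bench; z up.
- pan_red: Red painted steel remelt pan for bronze, fixed, open on top, 150 mm (its x) by 200 mm (its y) outside, 45 mm high with a bead that stands 3 mm above the rim; walls and floor 4 mm thick (inner floor 4 mm above the bench). Origin: centre of its underside, on the bench; z up.
- pan_blue: Blue painted steel remelt pan for aluminium, fixed, same size and make as the red one (150 mm x by 200 mm y outside, 45 mm high, 3 mm bead, walls and floor 4 mm). Origin: centre of its underside, on the bench; z up.
- hammer_mid (a point): Hammer, 280 mm long, lying on the bench at the robot's left; not part of the job. The point is near the middle of its length, its x points along the handle towards the head.
- brush_mid (a point): Hand brush, 200 mm long, lying on the bench at the robot's right; not part of the job. The point is near the middle of its length, its x points away from the handle.

How it is judged:
By the outcome, as a careful person would: the job done as asked, in the order asked, and still so for the second after the job is handed in, with the robot touching nothing.
It also fails if it takes over 131 s, if anything falls off the work surface, if the arm or the gripper's body presses on something with over 40 N, if the wrist force passes 120 N, or if a joint passes its speed limit or range.

ROBOT

A 7-joint arm with a two-finger parallel gripper is mounted at the origin on the work surface. World frame = base frame: x ahead of the robot, y to its left, z up, the work surface at z = 0. Lengths are in m, angles in rad, forces in N, time in s.
With the tool pointing down it reaches from about 0.425 to 0.925 m from the base axis. Payload 6.8 kg.
Tool frame: the origin (TCP) lies where the fingers leave the gripper's body, on its centre line; the fingertips stand 80 mm ahead of it and the grasp point (between the pads) lies 61 mm ahead of it; z points along the fingers, y is the line along which they close (so a half turn about z gives the same grasp; the last joint's range is limited). The gripper opens to 88 mm and grips with 3 to 60 N. Pads are 20 mm wide; open, the fingers measure 115 mm over their backs; the gripper's body (75 mm by 178 mm) begins 61 mm behind the grasp point.
Start: joints at [1.074, 0.477, 0.022, 1.555, -0.011, 1.109, -0.083], TCP at [0.256, -0.625, 0.303] pointing down, gripper open.
Joint ranges: [-2.96, 2.96], [-0.34, 2.1], [-1.41, 1.46], [0.24, 2.44], [-1.37, 4.51], [0.17, 1.92], [-2.96, 2.96]. Speed limits (rad/s): [2.39, 2.39, 3.14, 3.14, 3.14, 3.14, 3.14].

INTERFACE

Orientations are given as a unit quaternion [w, x, y, z].
In Python, from rig import r gives the robot as it stands.
- The arm moves only by the tool carry_out, never from a script. Its argument "moves" is a list of rows, each an object of numbers: "tx", "ty", "tz": the shift along the tool's x, y, z in mm; "rx", "ry", "rz": the turn, a rotation vector about the tool's x, y, z in rad. A call has 1 to 12 rows; each row shifts and turns the commanded pose from where the row before left it, along the tool's axes as they then stand; what a row does not reach is not made up. A row lasts 1/10 s, in which the tool goes at most 50 mm and 8.59 degrees, less where a joint would pass 70% of its speed; a pose out of reach is approached as far as the arm can. A call with a gripper value outside its range is refused whole. "grip" is the opening, from 0 (shut) to 1 (fully open), set as the call begins (left out, the last holds). The fingers move at their own pace and stop on an object; the grip force is fixed at half the most. Time passes only in rows, so rows that do not move let the fingers close. It gives the time, the measured TCP pose, the force, the opening and the grip force at its end, in the units of the state.
- r.read_state(): the state, without advancing time (a new reading comes with each control period).
- r.get_image(name): name is "scene" or "top" or "wrist"; returns (picture, depth): 384x512x3 uint8, blue, green, red; 384x512 float32, m along the optical axis (not along the pixel's ray), 0 where there is no reading.
- r.camera_model(name): a dict with "fx", "fy", "cx", "cy" (pixels), "world_from_camera" (4x4, takes a point from camera to world coordinates). Camera axes: x right, y down, z forward; pixel columns grow to the right and rows downward; lengths in m; the calibration is good to about 2 mm. A picture is of the moment at which its call begins: read the wrist's pose just before it. camera_model takes no time and is no camera call; for the wrist camera it gives the pose at the moment of the call.
- r.close_job(): hands the job in; it is judged then, once.
The state is a dict: "clock": time; "q": joint angles; "dq": joint speeds; "joint_torque": joint torques, N m; "ee_pos": TCP position; "eef_rot": TCP orientation; "wrist_force": force on the tool from outside, world axes, zero at the start; "ft_torque": the same for the moment, N m; "opening": opening from 0.0 (shut) to 1.0 (fully open); "gripper_force": force on a finger pad.
Only numpy, scipy, OpenCV 4.12 (cv2) and the standard library are available. Lean on these libraries where they do the work, as an engineer would, in place of code of your own. Each camera call takes 0.05 s, during which the arm holds its last target. There are 200 camera calls.

## Working session

There is one attempt and no reset: what is moved stays moved. The work goes in short steps, Python scripts to look and compute and a tool call to move; the robot and the scene stay as the last step left them, time stands still between calls to the robot, and variables do not carry over. Pictures are saved under pics/ and viewed, at most 14 in all, crops included, and the job is handed in when it is done.

Besides the shell and the picture viewer there is one more tool, called after ">>>" as name(argument=value, ...), one argument or row to a line, values as JSON. carry_out: Moves the arm, as the interface text tells. Its arguments: {"type":"object","properties":{"moves":{"type":"array"},"grip":{"type":"number"}},"required":["moves"]}

```bash
ls; mkdir -p pics; python3 - <<'E'
from rig import r
import cv2,numpy as np
s=r.read_state();print({k:np.round(v,3).tolist() for k,v in s.items()})
for n in("top","scene"):
    p,d=r.get_image(n);cv2.imwrite(f"pics/{n}0.png",p);np.savez(f"{n}0.npz",p=p,d=d)
    m=r.camera_model(n);print(n,m["fx"],m["cx"],m["cy"],np.round(m["world_from_camera"],3).tolist())
E
```

```text
pics
{'clock': 0.0, 'q': [1.074, 0.478, 0.022, 1.556, -0.012, 1.109, -0.083], 'dq': [-0.0, 0.001, -0.0, -0.002, -0.001, 0.0, -0.001], 'joint_torque': [-0.001, -58.286, 1.534, -27.261, -0.054, 0.017, 0.0], 'ee_pos': [0.256, -0.624, 0.302], 'eef_rot': [-0.001, 0.981, 0.193, -0.0], 'wrist_force': [0.215, 0.972, 0.126], 'ft_torque': [-0.02, -0.004, -0.016], 'gripper_force': 0.0, 'opening': 0.999}
top 478.63472512936073 251.79807868280525 192.05332165200824 [[-0.083, -0.972, 0.218, 0.178], [-0.997, 0.08, -0.022, 0.02], [0.004, -0.219, -0.976, 1.527], [0.0, 0.0, 0.0, 1.0]]
scene 383.154369347992 256.19971650584927 196.48662369568527 [[0.898, 0.351, -0.264, 0.83], [0.439, -0.735, 0.517, -0.592], [-0.013, -0.58, -0.814, 0.992], [0.0, 0.0, 0.0, 1.0]]
```

View pics/top0.png

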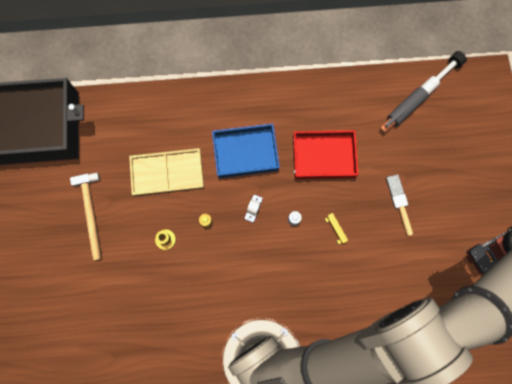

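View pics/scene0.png

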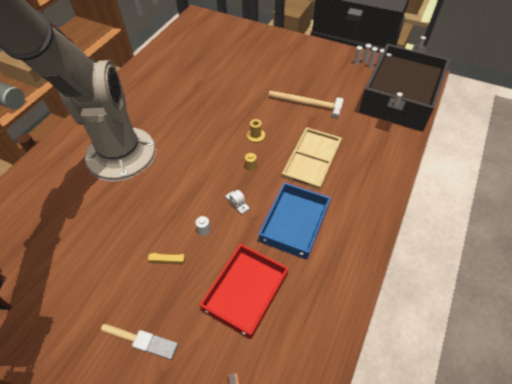

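Top view: bush (165,239), bronze head (205,220), pedestal (254,207), alu head (295,217), runner (337,228). Tray (166,172), blue pan (246,151), red pan (325,155). The scene view agrees with this.

```bash
cat > h.py <<'E'
import cv2,numpy as np
from scipy.spatial.transform import Rotation as R
def ray(m,uv,z):
    "pixels -> points on plane z"
    uv=np.atleast_2d(uv).astype(float);T=m["world_from_camera"]
    d=np.c_[(uv[:,0]-m["cx"])/m["fx"],(uv[:,1]-m["cy"])/m["fy"],np.ones(len(uv))]@T[:3,:3].T
    return T[:3,3]+d*((z-T[2,3])/d[:,2])[:,None]
def cloud(m,d):
    v,u=np.indices(d.shape);T=m["world_from_camera"]
    c=np.stack([(u-m["cx"])/m["fx"]*d,(v-m["cy"])/m["fy"]*d,d],-1)
    return c@T[:3,:3].T+T[:3,3]
def rect(P):
    "min-area rect of xy points (mm): centre, sizes, yaw deg of the long side"
    c,(w,h),a=cv2.minAreaRect((P[:,:2]*1000).astype(np.float32))
    if w<h:w,h,a=h,w,a+90
    return np.round([*c,w,h,(a+90)%180-90],1)
E
python3 - <<'E'
from h import *
from rig import r
m=r.camera_model("top");z=np.load("top0.npz");p,d=z["p"],z["d"]
W=cloud(m,d);hsv=cv2.cvtColor(p,cv2.COLOR_BGR2HSV).astype(int)
print("table z",np.median(W[260:280,200:280,2]))
H,S,V=hsv[...,0],hsv[...,1],hsv[...,2]
for n,mask,zt in(("blue",(H>100)&(H<125)&(S>120),.045),("red",((H<5)|(H>174))&(S>200)&(V>120),.045)):
    mask=mask.astype(np.uint8);k,l,st,ce=cv2.connectedComponentsWithStats(mask);i=1+np.argmax(st[1:,4])
    v,u=np.nonzero(l==i);print(n,st[i],rect(ray(m,np.c_[u,v],zt)))
reg=np.zeros(d.shape,bool);reg[140:252,125:362]=1
for n,b,zt in(("tray",(125,145,208,200),.02),("bush",(148,225,182,254),.064),("hb",(193,208,218,232),.05),("ped",(238,188,268,228),.03),("ha",(284,206,306,230),.05),("run",(320,208,352,248),.024)):
    x0,y0,x1,y1=b;w=W[y0:y1,x0:x1].reshape(-1,3);hh=w[(w[:,2]>.01)]
    q=(S[y0:y1,x0:x1]).ravel()
    print(n,len(hh),"zmax",np.round(np.percentile(hh[:,2],95),3),"mean",np.round(hh.mean(0)*1000),rect(hh))
E
```

```text
table z -0.000797870174099713
blue [ 213  125   66   52 2794] [649.2  -4.4 197.3 155.7 -87.4]
red [ 294  131   64   46 2199] [ 617.7 -260.2  199.9  151.5   86.4]
tray 760 zmax 0.025 mean [598. 258.  42.] [417.2 219.7 562.6 267.9  14.5]
bush 174 zmax 0.067 mean [383. 271.  54.] [278.2 163.8 345.8  58.5  45.8]
hb 137 zmax 0.057 mean [426. 139.  65.] [322.6  97.2 325.4  36.4  21.9]
ped 231 zmax 0.055 mean [454. -12.  65.] [342.9   9.6 326.6  42.2 -10.8]
ha 138 zmax 0.055 mean [ 412. -137.   54.] [313.1 -55.  304.2  46.3 -37.6]
run 234 zmax 0.029 mean [ 369. -264.   67.] [ 277.1 -163.3  404.1   96.5  -48.2]
```

```bash
python3 - <<'E'
from h import *
from rig import r
m=r.camera_model("top");z=np.load("top0.npz");p,d=z["p"],z["d"]
W=cloud(m,d)
for n,b,lo,hi in(("tray",(125,145,208,200),.012,.03),("bush",(148,225,182,254),.05,.075),("hb",(193,208,218,232),.035,.065),("ped",(238,188,268,228),.008,.065),("pedtop",(238,188,268,228),.035,.065),("ha",(284,206,306,230),.035,.065),("run",(320,208,352,248),.015,.035)):
    x0,y0,x1,y1=b;w=W[y0:y1,x0:x1].reshape(-1,3);hh=w[(w[:,2]>lo)&(w[:,2]<hi)]
    print(n,len(hh),"med",np.round(np.median(hh,0)*1000),rect(hh))
hsv=cv2.cvtColor(p,cv2.COLOR_BGR2HSV).astype(int);S,V,H=hsv[...,1],hsv[...,2],hsv[...,0]
mask=((V>190)&(H>15)&(H<32)&(S<140)).astype(np.uint8);mask[:,:110]=0
mask=cv2.morphologyEx(mask,cv2.MORPH_CLOSE,np.ones((5,5)))
k,l,st,ce=cv2.connectedComponentsWithStats(mask);i=1+np.argmax(st[1:,4]);v,u=np.nonzero(l==i);print(st[i],rect(ray(m,np.c_[u,v],.02)))
E
```

```text
tray 591 med [604. 261.  18.] [606.1 260.4 232.  134.  -87.7]
bush 97 med [385. 274.  62.] [385.8 274.3  38.1  37.1 -65. ]
hb 113 med [430. 142.  47.] [430.6 141.5  35.8  34.2  83. ]
ped 243 med [457. -12.  33.] [454.  -20.1  93.6  49.2 -26. ]
pedtop 117 med [461. -12.  48.] [462.  -13.3  39.2  29.9 -25.3]
ha 115 med [ 416. -140.   47.] [ 416.2 -140.4   36.    34.9  -31.8]
run 205 med [ 374. -273.   23.] [ 374.7 -273.8   99.2   21.4   22.2]
[ 394  307  109   77 4134] [  29.4 -589.7  301.   216.4  -61.5]
```

>>> carry_out(
  moves=[
    {"tx":43.5,"ty":-19},
    {"tx":43.5,"ty":-19},
    {"tx":43.5,"ty":-19},
    {"tx":43.5,"ty":-19},
    {"tx":43.5,"ty":-19},
    {"tx":43.5,"ty":-19},
    {"tx":43.5,"ty":-19},
    {"tx":43.5,"ty":-19},
    {"tx":43.5,"ty":-19},
    {"tx":43.5,"ty":-19},
    {"tx":43.5,"ty":-19},
  ],
)

```text
validation failed for argument at $.mo...
```

```bash
cat >> h.py <<'E'
def st(r):
    s=r.read_state();M=R.from_quat(np.r_[s["eef_rot"][1:],s["eef_rot"][0]]).as_matrix()
    print("t %.1f"%s["clock"],"pos",np.round(np.array(s["ee_pos"])*1000,1),"yaw %.1f"%np.degrees(np.arctan2(M[1,0],M[0,0])),"open %.3f gf %.1f"%(s["opening"],s["gripper_force"]),"F",np.round(s["wrist_force"],1),"tilt",np.round(M[:2,2],3));return s,M
def go(r,x,y,z=None,yaw=None):
    "shift in the tool frame to a world TCP target (mm), and turn about tool z"
    s,M=st(r);p=np.array(s["ee_pos"])*1000;t=np.array([x,y,p[2] if z is None else z])
    print("  shift",np.round(M.T@(t-p),1),end=" ")
    if yaw is not None:
        a=np.degrees(np.arctan2(M[1,0],M[0,0]));print("rz %.3f"%-np.radians((yaw-a+90)%180-90),end="")
    print()
E
python3 - <<'E'
from h import *
from rig import r
s,M=st(r);print(np.round(s["q"],2))
m=r.camera_model("wrist");T=m["world_from_camera"];print("cam in tool mm",np.round(M.T@(T[:3,3]-s["ee_pos"])*1000),np.round(M.T@T[:3,:3],2).tolist(),m["fx"])
go(r,620,100)
E
```

```text
t 0.1 pos [ 255.7 -624.2  301.8] yaw 22.3 open 1.003 gf 0.0 F [-0.3 -0.2  0.2] tilt [-0.001  0.001]
[ 1.07  0.48  0.02  1.56 -0.01  1.11 -0.08]
cam in tool mm [ 84.  -1. -83.] [[-0.0, -0.95, -0.31], [1.0, -0.0, -0.0], [0.0, -0.31, 0.95]] 274.1327378095432
t 0.1 pos [ 255.7 -624.2  301.8] yaw 22.3 open 1.003 gf 0.0 F [-0.3 -0.2  0.2] tilt [-0.001  0.001]
  shift [ 611.6 -532.1    0.8]
```

>>> carry_out(
  moves=[
    {"tx":43.5,"ty":-19,"tz":0,"rx":0,"ry":0,"rz":0},
    {"tx":43.5,"ty":-19,"tz":0,"rx":0,"ry":0,"rz":0},
    {"tx":43.5,"ty":-19,"tz":0,"rx":0,"ry":0,"rz":0},
    {"tx":43.5,"ty":-19,"tz":0,"rx":0,"ry":0,"rz":0},
    {"tx":43.5,"ty":-19,"tz":0,"rx":0,"ry":0,"rz":0},
    {"tx":43.5,"ty":-19,"tz":0,"rx":0,"ry":0,"rz":0},
    {"tx":43.5,"ty":-19,"tz":0,"rx":0,"ry":0,"rz":0},
    {"tx":43.5,"ty":-19,"tz":0,"rx":0,"ry":0,"rz":0},
    {"tx":43.5,"ty":-19,"tz":0,"rx":0,"ry":0,"rz":0},
    {"tx":43.5,"ty":-19,"tz":0,"rx":0,"ry":0,"rz":0},
    {"tx":43.5,"ty":-19,"tz":0,"rx":0,"ry":0,"rz":0},
  ],
)

```text
clock: 1.2
ee_pos: [0.6204, -0.2483, 0.3023]
eef_rot: [-0.0, 0.981, 0.193, -0.0]
wrist_force: [0.9, -0.9, 0.3]
opening: 0.998
gripper_force: 0.0
```

>>> carry_out(
  moves=[
    {"tx":16.6,"ty":-40.5},
    {"tx":16.6,"ty":-40.5},
    {"tx":16.6,"ty":-40.5},
    {"tx":16.6,"ty":-40.5},
    {"tx":16.6,"ty":-40.5},
    {"tx":16.6,"ty":-40.5},
    {"tx":16.6,"ty":-40.5},
    {"tx":16.6,"ty":-40.5},
  ],
)

```text
validation failed for argument at $.mo...
```

```bash
python3 - <<'E'
from h import *
from rig import r
go(r,386,274)
E
```

```text
t 1.2 pos [ 620.4 -248.3  302.3] yaw 22.3 open 0.998 gf 0.0 F [ 0.9 -0.9  0.3] tilt [-0.001  0.   ]
  shift [-1.900e+01 -5.722e+02  2.000e-01]
```

>>> carry_out(
  moves=[
    {"tx":16.6,"ty":-40.5,"tz":0,"rx":0,"ry":0,"rz":0},
    {"tx":16.6,"ty":-40.5,"tz":0,"rx":0,"ry":0,"rz":0},
    {"tx":16.6,"ty":-40.5,"tz":0,"rx":0,"ry":0,"rz":0},
    {"tx":16.6,"ty":-40.5,"tz":0,"rx":0,"ry":0,"rz":0},
    {"tx":16.6,"ty":-40.5,"tz":0,"rx":0,"ry":0,"rz":0},
    {"tx":16.6,"ty":-40.5,"tz":0,"rx":0,"ry":0,"rz":0},
    {"tx":16.6,"ty":-40.5,"tz":0,"rx":0,"ry":0,"rz":0},
    {"tx":16.6,"ty":-40.5,"tz":0,"rx":0,"ry":0,"rz":0},
  ],
)

```text
clock: 2.0
ee_pos: [0.6191, 0.1019, 0.3023]
eef_rot: [0.0, 0.981, 0.193, -0.0]
wrist_force: [0.5, 0.1, -0.0]
opening: 0.998
gripper_force: 0.0
```

>>> carry_out(
  moves=[
    {"tx":-21.5,"ty":-35.5,"tz":7,"rx":0,"ry":0,"rz":0},
    {"tx":-21.5,"ty":-35.5,"tz":7,"rx":0,"ry":0,"rz":0},
    {"tx":-21.5,"ty":-35.5,"tz":7,"rx":0,"ry":0,"rz":0},
    {"tx":-21.5,"ty":-35.5,"tz":7,"rx":0,"ry":0,"rz":0},
    {"tx":-21.5,"ty":-35.5,"tz":7,"rx":0,"ry":0,"rz":0},
    {"tx":-21.5,"ty":-35.5,"tz":7,"rx":0,"ry":0,"rz":0},
    {"tx":-21.5,"ty":-35.5,"tz":7,"rx":0,"ry":0,"rz":0},
  ],
)

```text
clock: 2.7
ee_pos: [0.3845, 0.2738, 0.2533]
eef_rot: [0.0, 0.981, 0.193, -0.0]
wrist_force: [-0.3, -0.3, 0.3]
opening: 1.002
gripper_force: 0.0
```

```bash
cat >> h.py <<'E'
def look(r,name):
    m=r.camera_model("wrist");p,d=r.get_image("wrist");cv2.imwrite(f"pics/{name}.png",p);return m,p,d,cloud(m,d)
def blob(W,x,y,rad,lo,hi):
    "points (mm) within rad of xy and in height band"
    P=W.reshape(-1,3)*1000;k=(np.hypot(P[:,0]-x,P[:,1]-y)<rad)&(P[:,2]>lo)&(P[:,2]<hi);return P[k]
E
python3 - <<'E'
from h import *
from rig import r
s,M=st(r);print(np.round(s["q"],2))
m,p,d,W=look(r,"w1")
for lo,hi in((4,14),(55,75)):
    P=blob(W,386,274,50,lo,hi);print(lo,len(P),np.median(P[:,2]),cv2.minEnclosingCircle(P[:,:2].astype(np.float32)))
go(r,386,274)
E
```

```text
t 2.7 pos [384.5 273.8 253.3] yaw 22.3 open 1.002 gf 0.0 F [-0.3 -0.3  0.3] tilt [-0. -0.]
[-0.42  0.23 -0.38  2.06  0.11  0.87 -2.04]
4 897 8.633098340764533 ((387.1984558105469, 275.78900146484375), 31.827789306640625)
55 803 64.44767645144329 ((387.17578125, 275.56683349609375), 19.819210052490234)
t 2.8 pos [378.6 277.8 252.3] yaw 22.7 open 0.999 gf 0.0 F [-5.9  2.  -1.2] tilt [-0.004  0.   ]
  shift [ 5.4  6.3 -0. ]
```

View pics/w1.png

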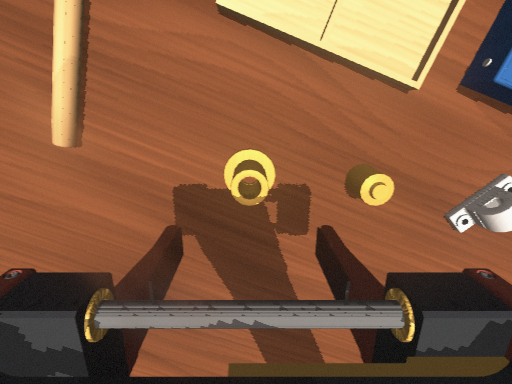

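Wrist view: bush at (249,180), bronze head at (372,188), pedestal at the right edge. Let it settle, then descend.

>>> carry_out(
  moves=[
    {"tx":0,"ty":0,"tz":0,"rx":0,"ry":0,"rz":0},
    {"tx":0,"ty":0,"tz":0,"rx":0,"ry":0,"rz":0},
    {"tx":0,"ty":0,"tz":0,"rx":0,"ry":0,"rz":0},
  ],
)

```text
clock: 3.05
ee_pos: [0.3873, 0.2723, 0.2537]
eef_rot: [0.0, 0.981, 0.192, 0.0]
wrist_force: [-0.2, -0.5, 0.1]
opening: 0.999
gripper_force: 0.0
```

```bash
python3 - <<'E'
from h import *
from rig import r
go(r,387.2,275.7,101)
E
```

```text
t 3.0 pos [387.3 272.3 253.7] yaw 22.1 open 0.999 gf 0.0 F [-0.2 -0.5  0.1] tilt [ 0. -0.]
  shift [  1.1  -3.2 152.7]
```

>>> carry_out(
  moves=[
    {"tx":1,"ty":-2,"tz":20,"rx":0,"ry":0,"rz":0},
    {"tx":0,"ty":-1,"tz":35,"rx":0,"ry":0,"rz":0},
    {"tx":0,"ty":0,"tz":35,"rx":0,"ry":0,"rz":0},
    {"tx":0,"ty":0,"tz":30,"rx":0,"ry":0,"rz":0},
    {"tx":0,"ty":0,"tz":20,"rx":0,"ry":0,"rz":0},
    {"tx":0,"ty":0,"tz":12,"rx":0,"ry":0,"rz":0},
    {"tx":0,"ty":0,"tz":0,"rx":0,"ry":0,"rz":0},
    {"tx":0,"ty":0,"tz":0,"rx":0,"ry":0,"rz":0},
  ],
)

```text
clock: 3.85
ee_pos: [0.3866, 0.2764, 0.1022]
eef_rot: [-0.0, 0.981, 0.193, 0.0]
wrist_force: [-0.2, 0.8, 0.8]
opening: 1.001
gripper_force: 0.0
```

>>> carry_out(
  grip=0.3,
  moves=[
    {"tx":0,"ty":0,"tz":0,"rx":0,"ry":0,"rz":0},
    {"tx":0,"ty":0,"tz":0,"rx":0,"ry":0,"rz":0},
    {"tx":0,"ty":0,"tz":0,"rx":0,"ry":0,"rz":0},
    {"tx":0,"ty":0,"tz":0,"rx":0,"ry":0,"rz":0},
    {"tx":0,"ty":0,"tz":0,"rx":0,"ry":0,"rz":0},
    {"tx":0,"ty":0,"tz":0,"rx":0,"ry":0,"rz":0},
    {"tx":0,"ty":0,"tz":0,"rx":0,"ry":0,"rz":0},
    {"tx":0,"ty":0,"tz":0,"rx":0,"ry":0,"rz":0},
  ],
)

```text
clock: 4.65
ee_pos: [0.3862, 0.2756, 0.1017]
eef_rot: [0.001, 0.981, 0.193, 0.0]
wrist_force: [2.0, -4.5, 2.9]
opening: 0.443
gripper_force: 30.0
```

>>> carry_out(
  moves=[
    {"tx":0,"ty":0,"tz":-10,"rx":0,"ry":0,"rz":0},
    {"tx":0,"ty":0,"tz":-25,"rx":0,"ry":0,"rz":0},
    {"tx":0,"ty":0,"tz":-25,"rx":0,"ry":0,"rz":0},
    {"tx":10,"ty":2,"tz":-20,"rx":0,"ry":0,"rz":0},
    {"tx":25,"ty":5,"tz":0,"rx":0,"ry":0,"rz":0},
    {"tx":40,"ty":8.5,"tz":0,"rx":0,"ry":0,"rz":0},
    {"tx":45,"ty":9.5,"tz":0,"rx":0,"ry":0,"rz":0},
    {"tx":45,"ty":9.5,"tz":0,"rx":0,"ry":0,"rz":0},
    {"tx":30,"ty":6,"tz":0,"rx":0,"ry":0,"rz":0},
    {"tx":15,"ty":3,"tz":0,"rx":0,"ry":0,"rz":0},
    {"tx":7,"ty":1.5,"tz":0,"rx":0,"ry":0,"rz":0},
    {"tx":0,"ty":0,"tz":0,"rx":0,"ry":0,"rz":0},
  ],
)

```text
clock: 5.85
ee_pos: [0.6033, 0.317, 0.1809]
eef_rot: [-0.0, 0.981, 0.193, -0.001]
wrist_force: [-0.4, -0.9, -6.3]
opening: 0.444
gripper_force: 30.0
```

```bash
python3 - <<'E'
from h import *
from rig import r
go(r,604,316,109)
m,p,d,W=look(r,"w2")
P=W.reshape(-1,3)*1000
k=(P[:,2]>15)&(P[:,2]<27)&(P[:,0]>510)&(P[:,0]<700)&(P[:,1]>130)&(P[:,1]<400);print(k.sum(),rect(P[k]/1000))
st(r)
E
```

```text
t 5.8 pos [603.3 317.  180.9] yaw 22.3 open 0.444 gf 30.0 F [-0.4 -0.9 -6.3] tilt [-0.002 -0.   ]
  shift [ 0.4  1.2 71.9] 
4386 [607.3 261.  231.6 130.7 -88.1]
t 5.9 pos [602.4 317.  181. ] yaw 22.3 open 0.446 gf 30.0 F [ 0.6  0.8 -6.5] tilt [-0.002 -0.   ]
```

View pics/w2.png

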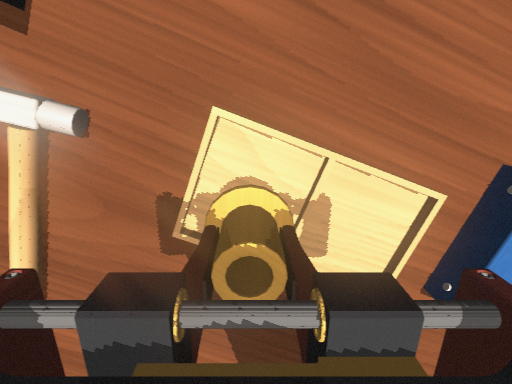

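The bush is held over the left bay (249,240), and the tray comes out at (607,261). I'll lower it gently.

>>> carry_out(
  moves=[
    {"tx":2,"ty":1,"tz":15,"rx":0,"ry":0,"rz":0},
    {"tx":0,"ty":0,"tz":25,"rx":0,"ry":0,"rz":0},
    {"tx":0,"ty":0,"tz":15,"rx":0,"ry":0,"rz":0},
    {"tx":0,"ty":0,"tz":8,"rx":0,"ry":0,"rz":0},
    {"tx":0,"ty":0,"tz":4,"rx":0,"ry":0,"rz":0},
    {"tx":0,"ty":0,"tz":2,"rx":0,"ry":0,"rz":0},
    {"tx":0,"ty":0,"tz":1,"rx":0,"ry":0,"rz":0},
    {"tx":0,"ty":0,"tz":0,"rx":0,"ry":0,"rz":0},
  ],
)

```text
clock: 6.7
ee_pos: [0.6063, 0.3171, 0.1123]
eef_rot: [-0.0, 0.981, 0.193, 0.001]
wrist_force: [-0.1, -0.3, -6.1]
opening: 0.441
gripper_force: 30.0
```

>>> carry_out(
  moves=[
    {"tx":0,"ty":0,"tz":1,"rx":0,"ry":0,"rz":0},
    {"tx":0,"ty":0,"tz":1,"rx":0,"ry":0,"rz":0},
    {"tx":0,"ty":0,"tz":0,"rx":0,"ry":0,"rz":0},
  ],
)

```text
clock: 7.0
ee_pos: [0.606, 0.3167, 0.1097]
eef_rot: [0.0, 0.981, 0.193, 0.0]
wrist_force: [-0.1, -0.9, -6.8]
opening: 0.44
gripper_force: 30.0
```

>>> carry_out(
  moves=[
    {"tx":0,"ty":0,"tz":1,"rx":0,"ry":0,"rz":0},
    {"tx":0,"ty":0,"tz":0.5,"rx":0,"ry":0,"rz":0},
    {"tx":0,"ty":0,"tz":0.5,"rx":0,"ry":0,"rz":0},
    {"tx":0,"ty":0,"tz":0,"rx":0,"ry":0,"rz":0},
  ],
)

```text
clock: 7.4
ee_pos: [0.6059, 0.3168, 0.1079]
eef_rot: [0.0, 0.981, 0.193, -0.0]
wrist_force: [-0.4, -0.5, -4.0]
opening: 0.441
gripper_force: 30.0
```

>>> carry_out(
  moves=[
    {"tx":0,"ty":0,"tz":0.4,"rx":0,"ry":0,"rz":0},
    {"tx":0,"ty":0,"tz":0,"rx":0,"ry":0,"rz":0},
  ],
)

```text
clock: 7.6
ee_pos: [0.6059, 0.3169, 0.1078]
eef_rot: [0.0, 0.981, 0.193, 0.0]
wrist_force: [-2.4, -1.9, 1.4]
opening: 0.442
gripper_force: 30.0
```

>>> carry_out(
  grip=0.8,
  moves=[
    {"tx":0,"ty":0,"tz":0,"rx":0,"ry":0,"rz":0},
    {"tx":0,"ty":0,"tz":0,"rx":0,"ry":0,"rz":0},
    {"tx":0,"ty":0,"tz":0,"rx":0,"ry":0,"rz":0},
    {"tx":0,"ty":0,"tz":0,"rx":0,"ry":0,"rz":0},
    {"tx":0,"ty":0,"tz":0,"rx":0,"ry":0,"rz":0},
    {"tx":0,"ty":0,"tz":0,"rx":0,"ry":0,"rz":0},
  ],
)

```text
clock: 8.2
ee_pos: [0.606, 0.3168, 0.1072]
eef_rot: [-0.0, 0.981, 0.193, 0.0]
wrist_force: [-0.2, -0.8, -0.4]
opening: 0.801
gripper_force: 0.0
```

>>> carry_out(
  moves=[
    {"tx":0,"ty":0,"tz":-15,"rx":0,"ry":0,"rz":0},
    {"tx":0,"ty":0,"tz":-30,"rx":0,"ry":0,"rz":0},
    {"tx":0,"ty":0,"tz":-40,"rx":0,"ry":0,"rz":0},
    {"tx":0,"ty":0,"tz":-30,"rx":0,"ry":0,"rz":0},
    {"tx":0,"ty":0,"tz":-15,"rx":0,"ry":0,"rz":0},
  ],
)

```text
clock: 8.7
ee_pos: [0.607, 0.3176, 0.2418]
eef_rot: [-0.001, 0.981, 0.193, 0.003]
wrist_force: [0.6, -0.4, -0.4]
opening: 0.805
gripper_force: 0.0
```

```bash
python3 - <<'E'
from h import *
from rig import r
go(r,460,-12,240,-26)
m,p,d,W=look(r,"w3")
for lo,hi in((10,17),(65,75)):
    P=blob(W,605,317,50,lo,hi);print(lo,len(P),cv2.minEnclosingCircle(P[:,:2].astype(np.float32)) if len(P) else 0)
E
```

```text
t 8.7 pos [607.  317.6 241.8] yaw 22.3 open 0.805 gf 0.0 F [ 0.6 -0.4 -0.4] tilt [0.005 0.003]
  shift [-2.610e+02  2.493e+02  1.000e-01] rz 0.842
10 954 ((606.2413940429688, 318.189697265625), 31.827274322509766)
65 842 ((606.3158569335938, 318.2369079589844), 19.845232009887695)
```

>>> carry_out(
  moves=[
    {"tx":-20,"ty":19,"tz":0,"rx":0,"ry":0,"rz":0},
    {"tx":-34,"ty":33,"tz":0,"rx":0,"ry":0,"rz":0},
    {"tx":-34,"ty":33,"tz":0,"rx":0,"ry":0,"rz":0},
    {"tx":-34,"ty":33,"tz":0,"rx":0,"ry":0,"rz":0},
    {"tx":-34,"ty":33,"tz":0,"rx":0,"ry":0,"rz":0},
    {"tx":-34,"ty":33,"tz":0,"rx":0,"ry":0,"rz":0},
    {"tx":-34,"ty":33,"tz":0,"rx":0,"ry":0,"rz":0},
    {"tx":-25,"ty":22,"tz":0,"rx":0,"ry":0,"rz":0},
    {"tx":-12,"ty":10,"tz":0,"rx":0,"ry":0,"rz":0},
  ],
)

```text
clock: 9.65
ee_pos: [0.4564, -0.016, 0.2362]
eef_rot: [0.0, 0.982, 0.191, -0.002]
wrist_force: [0.5, 0.0, -0.7]
opening: 0.8
gripper_force: 0.0
```

>>> carry_out(
  moves=[
    {"tx":0,"ty":0,"tz":0,"rx":0,"ry":0,"rz":0.1},
    {"tx":0,"ty":0,"tz":0,"rx":0,"ry":0,"rz":0.14},
    {"tx":0,"ty":0,"tz":0,"rx":0,"ry":0,"rz":0.14},
    {"tx":0,"ty":0,"tz":0,"rx":0,"ry":0,"rz":0.14},
    {"tx":0,"ty":0,"tz":0,"rx":0,"ry":0,"rz":0.14},
    {"tx":0,"ty":0,"tz":0,"rx":0,"ry":0,"rz":0.12},
    {"tx":0,"ty":0,"tz":0,"rx":0,"ry":0,"rz":0.06},
    {"tx":0,"ty":0,"tz":0,"rx":0,"ry":0,"rz":0},
    {"tx":0,"ty":0,"tz":0,"rx":0,"ry":0,"rz":0},
  ],
)

```text
clock: 10.55
ee_pos: [0.4584, -0.0125, 0.2367]
eef_rot: [0.0, 0.975, -0.223, -0.001]
wrist_force: [0.4, 0.3, -0.1]
opening: 0.8
gripper_force: 0.0
```

```bash
python3 - <<'E'
from h import *
from rig import r
s,M=st(r)
m,p,d,W=look(r,"w4")
for lo,hi in((5,62),(8,18),(25,62)):
    P=blob(W,460,-12,60,lo,hi);print(lo,len(P),rect(P/1000))
go(r,460,-12,93,-26)
E
```

```text
t 10.6 pos [458.4 -12.5 236.7] yaw -25.7 open 0.800 gf 0.0 F [ 0.4  0.3 -0.1] tilt [-0.001 -0.   ]
5 1956 [465.  -13.3  82.7  30.  -25.3]
8 742 [464.7 -13.3  82.2  29.2 -25.6]
25 1163 [465.4 -13.5  40.1  30.  -25.3]
t 10.6 pos [458.5 -12.6 236.8] yaw -25.8 open 0.803 gf 0.0 F [ 0.2 -0.3 -0.3] tilt [-0.001 -0.   ]
  shift [  1.2  -1.2 143.8] rz 0.004
```

View pics/w4.png

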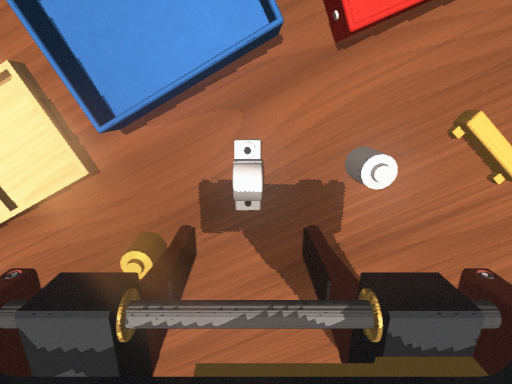

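The pedestal at (247,175) is square to the fingers and needs about 6 mm of correction. Descend and grip.

>>> carry_out(
  moves=[
    {"tx":4,"ty":-1.5,"tz":20,"rx":0,"ry":0,"rz":0},
    {"tx":2.2,"ty":-0.6,"tz":35,"rx":0,"ry":0,"rz":0},
    {"tx":0,"ty":0,"tz":35,"rx":0,"ry":0,"rz":0},
    {"tx":0,"ty":0,"tz":28,"rx":0,"ry":0,"rz":0},
    {"tx":0,"ty":0,"tz":16,"rx":0,"ry":0,"rz":0},
    {"tx":0,"ty":0,"tz":9,"rx":0,"ry":0,"rz":0},
    {"tx":0,"ty":0,"tz":0,"rx":0,"ry":0,"rz":0},
    {"tx":0,"ty":0,"tz":0,"rx":0,"ry":0,"rz":0},
  ],
)

```text
clock: 11.4
ee_pos: [0.4657, -0.0133, 0.0948]
eef_rot: [-0.0, 0.975, -0.224, 0.0]
wrist_force: [1.0, -0.2, 0.8]
opening: 0.799
gripper_force: 0.0
```

>>> carry_out(
  grip=0.2,
  moves=[
    {"tx":0,"ty":0,"tz":0,"rx":0,"ry":0,"rz":0},
    {"tx":0,"ty":0,"tz":0,"rx":0,"ry":0,"rz":0},
    {"tx":0,"ty":0,"tz":0,"rx":0,"ry":0,"rz":0},
    {"tx":0,"ty":0,"tz":0,"rx":0,"ry":0,"rz":0},
    {"tx":0,"ty":0,"tz":0,"rx":0,"ry":0,"rz":0},
    {"tx":0,"ty":0,"tz":0,"rx":0,"ry":0,"rz":0},
    {"tx":0,"ty":0,"tz":0,"rx":0,"ry":0,"rz":0},
    {"tx":0,"ty":0,"tz":0,"rx":0,"ry":0,"rz":0},
  ],
)

```text
clock: 12.2
ee_pos: [0.4653, -0.0134, 0.0944]
eef_rot: [0.0, 0.975, -0.224, 0.0]
wrist_force: [-1.1, -0.8, 3.7]
opening: 0.34
gripper_force: 30.0
```

>>> carry_out(
  moves=[
    {"tx":0,"ty":0,"tz":-10,"rx":0,"ry":0,"rz":0},
    {"tx":0,"ty":0,"tz":-25,"rx":0,"ry":0,"rz":0},
    {"tx":0,"ty":0,"tz":-35,"rx":0,"ry":0,"rz":0},
    {"tx":0,"ty":0,"tz":-30,"rx":0,"ry":0,"rz":0},
    {"tx":0,"ty":0,"tz":0,"rx":0,"ry":0,"rz":0},
  ],
)

```text
clock: 12.7
ee_pos: [0.4673, -0.0132, 0.1981]
eef_rot: [-0.001, 0.975, -0.224, 0.003]
wrist_force: [-0.3, 0.4, -1.6]
opening: 0.34
gripper_force: 30.0
```

```bash
python3 - <<'E'
from h import *
from rig import r
go(r,609.2,205,None,1.9)
E
```

```text
t 12.7 pos [467.3 -13.2 198.1] yaw -25.9 open 0.340 gf 30.0 F [-0.3  0.4 -1.6] tilt [0.007 0.   ]
  shift [  32.4 -258.2    1.1] rz -0.485
```

>>> carry_out(
  moves=[
    {"tx":2.5,"ty":-20,"tz":0,"rx":0,"ry":0,"rz":0},
    {"tx":5,"ty":-40,"tz":0,"rx":0,"ry":0,"rz":0},
    {"tx":5.5,"ty":-44,"tz":0,"rx":0,"ry":0,"rz":0},
    {"tx":5.5,"ty":-44,"tz":0,"rx":0,"ry":0,"rz":0},
    {"tx":5.5,"ty":-44,"tz":0,"rx":0,"ry":0,"rz":0},
    {"tx":4.5,"ty":-36,"tz":0,"rx":0,"ry":0,"rz":0},
    {"tx":2.5,"ty":-20,"tz":0,"rx":0,"ry":0,"rz":0},
    {"tx":1.5,"ty":-10,"tz":0,"rx":0,"ry":0,"rz":0},
  ],
)

```text
clock: 13.5
ee_pos: [0.6069, 0.207, 0.1929]
eef_rot: [-0.0, 0.975, -0.222, -0.001]
wrist_force: [-0.4, 0.1, -1.9]
opening: 0.339
gripper_force: 30.0
```

>>> carry_out(
  moves=[
    {"tx":0,"ty":0,"tz":0,"rx":0,"ry":0,"rz":-0.08},
    {"tx":0,"ty":0,"tz":0,"rx":0,"ry":0,"rz":-0.13},
    {"tx":0,"ty":0,"tz":0,"rx":0,"ry":0,"rz":-0.13},
    {"tx":0,"ty":0,"tz":0,"rx":0,"ry":0,"rz":-0.1},
    {"tx":0,"ty":0,"tz":0,"rx":0,"ry":0,"rz":-0.045},
    {"tx":0,"ty":0,"tz":0,"rx":0,"ry":0,"rz":0},
    {"tx":0,"ty":0,"tz":0,"rx":0,"ry":0,"rz":0},
  ],
)

```text
clock: 14.2
ee_pos: [0.6067, 0.2037, 0.1937]
eef_rot: [0.0, 1.0, 0.016, -0.001]
wrist_force: [-0.5, 0.2, -0.7]
opening: 0.337
gripper_force: 30.0
```

```bash
python3 - <<'E'
from h import *
from rig import r
go(r,609.2,205,103,1.9)
m,p,d,W=look(r,"w5")
P=W.reshape(-1,3)*1000
k=(P[:,2]>15)&(P[:,2]<25)&(P[:,0]>510)&(P[:,0]<700)&(P[:,1]>130)&(P[:,1]<400);print(k.sum(),rect(P[k]/1000))
E
```

```text
t 14.2 pos [606.7 203.7 193.7] yaw 1.8 open 0.337 gf 30.0 F [-0.5  0.2 -0.7] tilt [-0.001 -0.001]
  shift [ 2.7 -1.3 90.7] rz -0.002
6079 [607.4 261.7 231.5 130.4 -88.2]
```

View pics/w5.png

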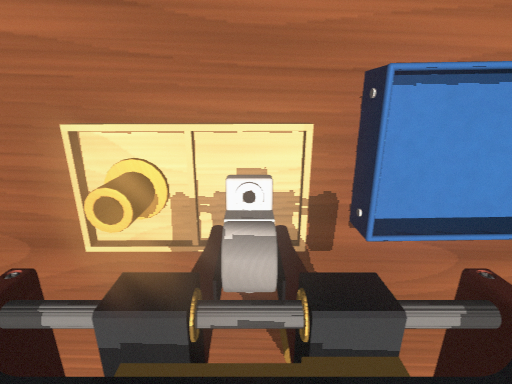

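The bush stands in the left bay (130,190) and the pedestal hangs over the right bay, square to the tray. Lower it.

>>> carry_out(
  moves=[
    {"tx":2.5,"ty":-1.5,"tz":15,"rx":0,"ry":0,"rz":0},
    {"tx":0,"ty":0,"tz":30,"rx":0,"ry":0,"rz":0},
    {"tx":0,"ty":0,"tz":25,"rx":0,"ry":0,"rz":0},
    {"tx":0,"ty":0,"tz":12,"rx":0,"ry":0,"rz":0},
    {"tx":0,"ty":0,"tz":6,"rx":0,"ry":0,"rz":0},
    {"tx":0,"ty":0,"tz":2,"rx":0,"ry":0,"rz":0},
    {"tx":0,"ty":0,"tz":1,"rx":0,"ry":0,"rz":0},
    {"tx":0,"ty":0,"tz":0,"rx":0,"ry":0,"rz":0},
    {"tx":0,"ty":0,"tz":0,"rx":0,"ry":0,"rz":0},
  ],
)

```text
clock: 15.15
ee_pos: [0.61, 0.2064, 0.1042]
eef_rot: [-0.0, 1.0, 0.017, 0.001]
wrist_force: [-0.3, -0.2, -0.6]
opening: 0.335
gripper_force: 30.0
```

>>> carry_out(
  moves=[
    {"tx":0,"ty":0,"tz":1,"rx":0,"ry":0,"rz":0},
    {"tx":0,"ty":0,"tz":1,"rx":0,"ry":0,"rz":0},
    {"tx":0,"ty":0,"tz":1,"rx":0,"ry":0,"rz":0},
    {"tx":0,"ty":0,"tz":0.5,"rx":0,"ry":0,"rz":0},
    {"tx":0,"ty":0,"tz":0.5,"rx":0,"ry":0,"rz":0},
    {"tx":0,"ty":0,"tz":0,"rx":0,"ry":0,"rz":0},
  ],
)

```text
clock: 15.75
ee_pos: [0.6096, 0.2063, 0.1005]
eef_rot: [0.0, 1.0, 0.017, 0.0]
wrist_force: [-3.1, -1.5, 8.2]
opening: 0.341
gripper_force: 30.0
```

Contact felt at 8 N. Release and retreat.

>>> carry_out(
  grip=0.6,
  moves=[
    {"tx":0,"ty":0,"tz":0,"rx":0,"ry":0,"rz":0},
    {"tx":0,"ty":0,"tz":0,"rx":0,"ry":0,"rz":0},
    {"tx":0,"ty":0,"tz":0,"rx":0,"ry":0,"rz":0},
    {"tx":0,"ty":0,"tz":0,"rx":0,"ry":0,"rz":0},
    {"tx":0,"ty":0,"tz":0,"rx":0,"ry":0,"rz":0},
  ],
)

```text
clock: 16.25
ee_pos: [0.6095, 0.2062, 0.0991]
eef_rot: [0.0, 1.0, 0.017, -0.0]
wrist_force: [0.2, -0.8, 0.6]
opening: 0.597
gripper_force: 0.0
```

>>> carry_out(
  moves=[
    {"tx":0,"ty":0,"tz":-15,"rx":0,"ry":0,"rz":0},
    {"tx":0,"ty":0,"tz":-30,"rx":0,"ry":0,"rz":0},
    {"tx":0,"ty":0,"tz":-40,"rx":0,"ry":0,"rz":0},
    {"tx":0,"ty":0,"tz":-30,"rx":0,"ry":0,"rz":0},
    {"tx":0,"ty":0,"tz":-15,"rx":0,"ry":0,"rz":0},
    {"tx":0,"ty":0,"tz":0,"rx":0,"ry":0,"rz":0},
  ],
)

```text
clock: 16.85
ee_pos: [0.6106, 0.2068, 0.2322]
eef_rot: [-0.001, 1.0, 0.017, 0.002]
wrist_force: [0.0, -0.4, -0.4]
opening: 0.6
gripper_force: 0.0
```

```bash
python3 - <<'E'
from h import *
from rig import r
go(r,431,142,230,22)
m,p,d,W=look(r,"w6")
P=blob(W,609,205,52,50,65);print(len(P),rect(P/1000),np.percentile(P[:,2],98))
P=blob(W,609,205,45,12,22);print(len(P),rect(P/1000))
E
```

```text
t 16.9 pos [610.6 206.8 232.2] yaw 1.9 open 0.600 gf 0.0 F [ 0.  -0.4 -0.4] tilt [0.005 0.002]
  shift [-181.6   58.7    1.2] rz -0.350
953 [608.8 206.6  35.3  29.5   1.3] 60.42321926129476
623 [608.7 206.9  83.6  29.4   2.1]
```

>>> carry_out(
  grip=0.85,
  moves=[
    {"tx":-20,"ty":6.5,"tz":0,"rx":0,"ry":0,"rz":0},
    {"tx":-40,"ty":13,"tz":0,"rx":0,"ry":0,"rz":0},
    {"tx":-45,"ty":14.5,"tz":0,"rx":0,"ry":0,"rz":0},
    {"tx":-40,"ty":13,"tz":0,"rx":0,"ry":0,"rz":0},
    {"tx":-25,"ty":8,"tz":0,"rx":0,"ry":0,"rz":0},
    {"tx":-12,"ty":4,"tz":0,"rx":0,"ry":0,"rz":0},
    {"tx":0,"ty":0,"tz":0,"rx":0,"ry":0,"rz":0},
    {"tx":0,"ty":0,"tz":0,"rx":0,"ry":0,"rz":0},
  ],
)

```text
clock: 17.7
ee_pos: [0.4306, 0.1415, 0.2291]
eef_rot: [-0.0, 1.0, 0.017, 0.0]
wrist_force: [0.2, 0.1, 0.3]
opening: 0.844
gripper_force: 0.0
```

```bash
python3 - <<'E'
from h import *
from rig import r
m,p,d,W=look(r,"w7")
P=blob(W,431,142,40,40,50);c,q=cv2.minEnclosingCircle(P[:,:2].astype(np.float32));print(len(P),c,q)
go(r,*c,91)
E
```

```text
760 (433.6127014160156, 142.28097534179688) 18.76292610168457
t 17.8 pos [430.9 141.7 229.1] yaw 1.9 open 0.852 gf 0.0 F [ 0.8 -0.1  0.6] tilt [0.001 0.001]
  shift [  2.6  -0.4 138.1]
```

>>> carry_out(
  moves=[
    {"tx":2.5,"ty":-0.4,"tz":20,"rx":0,"ry":0,"rz":0},
    {"tx":0,"ty":0,"tz":35,"rx":0,"ry":0,"rz":0},
    {"tx":0,"ty":0,"tz":35,"rx":0,"ry":0,"rz":0},
    {"tx":0,"ty":0,"tz":28,"rx":0,"ry":0,"rz":0},
    {"tx":0,"ty":0,"tz":15,"rx":0,"ry":0,"rz":0},
    {"tx":0,"ty":0,"tz":8,"rx":0,"ry":0,"rz":0},
    {"tx":0,"ty":0,"tz":0,"rx":0,"ry":0,"rz":0},
    {"tx":0,"ty":0,"tz":0,"rx":0,"ry":0,"rz":0},
  ],
)

```text
clock: 18.55
ee_pos: [0.4329, 0.1421, 0.0886]
eef_rot: [-0.0, 1.0, 0.017, 0.0]
wrist_force: [-0.6, 0.7, 0.2]
opening: 0.848
gripper_force: 0.0
```

>>> carry_out(
  grip=0.3,
  moves=[
    {"tx":0,"ty":0,"tz":0,"rx":0,"ry":0,"rz":0},
    {"tx":0,"ty":0,"tz":0,"rx":0,"ry":0,"rz":0},
    {"tx":0,"ty":0,"tz":0,"rx":0,"ry":0,"rz":0},
    {"tx":0,"ty":0,"tz":0,"rx":0,"ry":0,"rz":0},
    {"tx":0,"ty":0,"tz":0,"rx":0,"ry":0,"rz":0},
    {"tx":0,"ty":0,"tz":0,"rx":0,"ry":0,"rz":0},
    {"tx":0,"ty":0,"tz":0,"rx":0,"ry":0,"rz":0},
    {"tx":0,"ty":0,"tz":0,"rx":0,"ry":0,"rz":0},
  ],
)

```text
clock: 19.35
ee_pos: [0.4322, 0.1416, 0.0884]
eef_rot: [0.0, 1.0, 0.017, 0.0]
wrist_force: [-1.1, -0.4, 4.8]
opening: 0.439
gripper_force: 30.1
```

>>> carry_out(
  moves=[
    {"tx":0,"ty":0,"tz":-10,"rx":0,"ry":0,"rz":0},
    {"tx":0,"ty":0,"tz":-25,"rx":0,"ry":0,"rz":0},
    {"tx":0,"ty":0,"tz":-35,"rx":0,"ry":0,"rz":0},
    {"tx":0,"ty":0,"tz":-30,"rx":0,"ry":0,"rz":0},
    {"tx":0,"ty":0,"tz":-10,"rx":0,"ry":0,"rz":0},
    {"tx":0,"ty":0,"tz":0,"rx":0,"ry":0,"rz":0},
  ],
)

```text
clock: 19.95
ee_pos: [0.4325, 0.1416, 0.1992]
eef_rot: [-0.0, 1.0, 0.017, 0.001]
wrist_force: [0.6, 0.6, -4.3]
opening: 0.435
gripper_force: 29.9
```

```bash
python3 - <<'E'
from h import *
from rig import r
go(r,645,-222)
E
```

```text
t 19.9 pos [432.5 141.6 199.2] yaw 1.9 open 0.435 gf 29.9 F [ 0.6  0.6 -4.3] tilt [0.002 0.001]
  shift [2.002e+02 3.705e+02 3.000e-01]
```

>>> carry_out(
  moves=[
    {"tx":9,"ty":17,"tz":0,"rx":0,"ry":0,"rz":0},
    {"tx":20,"ty":37,"tz":0,"rx":0,"ry":0,"rz":0},
    {"tx":23,"ty":42,"tz":0,"rx":0,"ry":0,"rz":0},
    {"tx":23,"ty":42,"tz":0,"rx":0,"ry":0,"rz":0},
    {"tx":23,"ty":42,"tz":0,"rx":0,"ry":0,"rz":0},
    {"tx":23,"ty":42,"tz":0,"rx":0,"ry":0,"rz":0},
    {"tx":23,"ty":42,"tz":0,"rx":0,"ry":0,"rz":0},
    {"tx":22,"ty":42,"tz":0,"rx":0,"ry":0,"rz":0},
    {"tx":17,"ty":33,"tz":0,"rx":0,"ry":0,"rz":0},
    {"tx":11,"ty":20,"tz":0,"rx":0,"ry":0,"rz":0},
    {"tx":6,"ty":11,"tz":0,"rx":0,"ry":0,"rz":0},
    {"tx":0,"ty":0,"tz":0,"rx":0,"ry":0,"rz":0},
  ],
)

```text
clock: 21.15
ee_pos: [0.6438, -0.2226, 0.1959]
eef_rot: [-0.0, 1.0, 0.016, -0.001]
wrist_force: [-0.0, -0.5, -3.4]
opening: 0.436
gripper_force: 29.9
```

>>> carry_out(
  moves=[
    {"tx":0,"ty":0,"tz":0,"rx":0,"ry":0,"rz":0},
  ],
)

```text
clock: 21.25
ee_pos: [0.6437, -0.2196, 0.1968]
eef_rot: [-0.001, 1.0, 0.018, -0.001]
wrist_force: [-0.2, 0.6, -4.6]
opening: 0.434
gripper_force: 29.9
```

```bash
python3 - <<'E'
from h import *
from rig import r
go(r,645,-222,96)
m,p,d,W=look(r,"w8")
P=blob(W,618,-260,150,38,52);P=P[np.abs(P[:,0]-618)<95];print(len(P),rect(P/1000))
E
```

```text
t 21.2 pos [ 643.7 -219.6  196.8] yaw 2.0 open 0.434 gf 29.9 F [-0.2  0.6 -4.6] tilt [-0.002  0.002]
  shift [  1.4   2.6 100.8] 
3926 [ 619.8 -260.1  201.8  151.6   86.4]
```

View pics/w8.png

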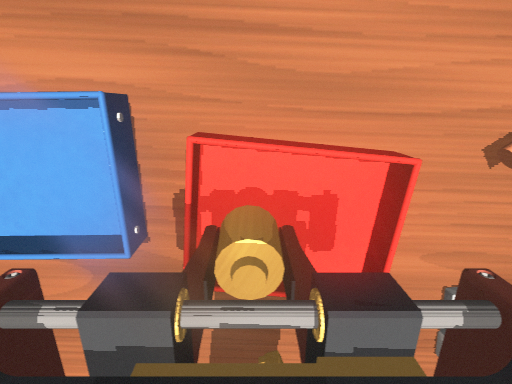

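The bronze head (250,250) is over the red pan's left half and clear of the walls. Lower it.

>>> carry_out(
  moves=[
    {"tx":1,"ty":2,"tz":15,"rx":0,"ry":0,"rz":0},
    {"tx":0,"ty":0,"tz":30,"rx":0,"ry":0,"rz":0},
    {"tx":0,"ty":0,"tz":30,"rx":0,"ry":0,"rz":0},
    {"tx":0,"ty":0,"tz":15,"rx":0,"ry":0,"rz":0},
    {"tx":0,"ty":0,"tz":7,"rx":0,"ry":0,"rz":0},
    {"tx":0,"ty":0,"tz":3,"rx":0,"ry":0,"rz":0},
    {"tx":0,"ty":0,"tz":1.5,"rx":0,"ry":0,"rz":0},
    {"tx":0,"ty":0,"tz":1,"rx":0,"ry":0,"rz":0},
    {"tx":0,"ty":0,"tz":0.5,"rx":0,"ry":0,"rz":0},
    {"tx":0,"ty":0,"tz":0,"rx":0,"ry":0,"rz":0},
  ],
)

```text
clock: 22.3
ee_pos: [0.6458, -0.2235, 0.0959]
eef_rot: [0.0, 1.0, 0.017, 0.0]
wrist_force: [0.2, -0.0, -2.8]
opening: 0.435
gripper_force: 29.9
```

>>> carry_out(
  moves=[
    {"tx":0,"ty":0,"tz":1,"rx":0,"ry":0,"rz":0},
    {"tx":0,"ty":0,"tz":1,"rx":0,"ry":0,"rz":0},
    {"tx":0,"ty":0,"tz":1,"rx":0,"ry":0,"rz":0},
    {"tx":0,"ty":0,"tz":0.5,"rx":0,"ry":0,"rz":0},
    {"tx":0,"ty":0,"tz":0,"rx":0,"ry":0,"rz":0},
  ],
)

```text
clock: 22.8
ee_pos: [0.6456, -0.2234, 0.0925]
eef_rot: [0.0, 1.0, 0.017, 0.0]
wrist_force: [-3.0, -0.1, 5.7]
opening: 0.433
gripper_force: 30.1
```

>>> carry_out(
  grip=0.65,
  moves=[
    {"tx":0,"ty":0,"tz":0,"rx":0,"ry":0,"rz":0},
    {"tx":0,"ty":0,"tz":0,"rx":0,"ry":0,"rz":0},
    {"tx":0,"ty":0,"tz":0,"rx":0,"ry":0,"rz":0},
    {"tx":0,"ty":0,"tz":0,"rx":0,"ry":0,"rz":0},
    {"tx":0,"ty":0,"tz":0,"rx":0,"ry":0,"rz":0},
  ],
)

```text
clock: 23.3
ee_pos: [0.6456, -0.2234, 0.0917]
eef_rot: [0.0, 1.0, 0.017, 0.0]
wrist_force: [0.2, 0.4, 0.1]
opening: 0.651
gripper_force: 0.0
```

>>> carry_out(
  moves=[
    {"tx":0,"ty":0,"tz":-15,"rx":0,"ry":0,"rz":0},
    {"tx":0,"ty":0,"tz":-30,"rx":0,"ry":0,"rz":0},
    {"tx":0,"ty":0,"tz":-40,"rx":0,"ry":0,"rz":0},
    {"tx":0,"ty":0,"tz":-30,"rx":0,"ry":0,"rz":0},
    {"tx":0,"ty":0,"tz":-15,"rx":0,"ry":0,"rz":0},
    {"tx":0,"ty":0,"tz":0,"rx":0,"ry":0,"rz":-0.1},
    {"tx":0,"ty":0,"tz":0,"rx":0,"ry":0,"rz":-0.14},
    {"tx":0,"ty":0,"tz":0,"rx":0,"ry":0,"rz":-0.1},
    {"tx":0,"ty":0,"tz":0,"rx":0,"ry":0,"rz":0},
  ],
)

```text
clock: 24.2
ee_pos: [0.6451, -0.2235, 0.2215]
eef_rot: [-0.0, 0.983, 0.186, -0.0]
wrist_force: [0.1, 0.2, -0.4]
opening: 0.653
gripper_force: 0.0
```

```bash
python3 - <<'E'
from h import *
from rig import r
go(r,375,-273)
m,p,d,W=look(r,"w9")
P=blob(W,645,-222,35,40,65);print(len(P),P[:,2].max(),cv2.minEnclosingCircle(P[:,:2].astype(np.float32)))
E
```

```text
t 24.2 pos [ 645.1 -223.5  221.5] yaw 21.5 open 0.653 gf 0.0 F [ 0.1  0.2 -0.4] tilt [-0.001  0.   ]
  shift [-2.695e+02 -5.270e+01  2.000e-01] 
1159 60.569133674712475 ((646.965087890625, -222.69012451171875), 18.79174041748047)
```

The head stands in the red pan. Next is the runner.

>>> carry_out(
  moves=[
    {"tx":-20,"ty":-4,"tz":0,"rx":0,"ry":0,"rz":0},
    {"tx":-40,"ty":-8,"tz":0,"rx":0,"ry":0,"rz":0},
    {"tx":-45,"ty":-9,"tz":0,"rx":0,"ry":0,"rz":0},
    {"tx":-45,"ty":-9,"tz":0,"rx":0,"ry":0,"rz":0},
    {"tx":-45,"ty":-9,"tz":0,"rx":0,"ry":0,"rz":0},
    {"tx":-40,"ty":-8,"tz":0,"rx":0,"ry":0,"rz":0},
    {"tx":-22,"ty":-4,"tz":0,"rx":0,"ry":0,"rz":0},
    {"tx":-12,"ty":-2,"tz":0,"rx":0,"ry":0,"rz":0},
    {"tx":0,"ty":0,"tz":0,"rx":0,"ry":0,"rz":0},
    {"tx":0,"ty":0,"tz":0,"rx":0,"ry":0,"rz":0},
  ],
)

```text
clock: 25.25
ee_pos: [0.3771, -0.2721, 0.2221]
eef_rot: [0.0, 0.983, 0.186, 0.001]
wrist_force: [0.8, 0.3, 0.0]
opening: 0.648
gripper_force: 0.0
```

```bash
python3 - <<'E'
from h import *
from rig import r
m,p,d,W=look(r,"w10")
P=blob(W,375,-273,65,18,30);q=rect(P/1000);print(len(P),q)
go(r,q[0],q[1],75,q[4])
E
```

```text
1652 [ 376.6 -273.4   99.4   20.    22.7]
t 25.3 pos [ 377.4 -272.   222. ] yaw 21.5 open 0.650 gf 0.0 F [ 0.6  1.2 -0.1] tilt [ 0.001 -0.   ]
  shift [ -1.5   1.  147. ] rz -0.022
```

View pics/w10.png

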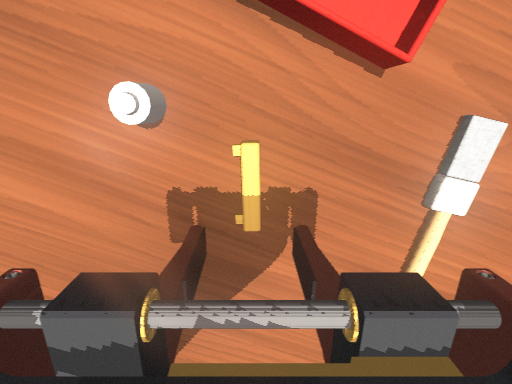

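The runner (250,187) is lined up with the gripper, and the brush is clear on the right. I'll descend to TCP 84, which puts the tips 4 mm above the bench.

>>> carry_out(
  moves=[
    {"tx":-1.5,"ty":1,"tz":20,"rx":0,"ry":0,"rz":-0.022},
    {"tx":0,"ty":0,"tz":35,"rx":0,"ry":0,"rz":0},
    {"tx":0,"ty":0,"tz":35,"rx":0,"ry":0,"rz":0},
    {"tx":0,"ty":0,"tz":26,"rx":0,"ry":0,"rz":0},
    {"tx":0,"ty":0,"tz":12,"rx":0,"ry":0,"rz":0},
    {"tx":0,"ty":0,"tz":6,"rx":0,"ry":0,"rz":0},
    {"tx":0,"ty":0,"tz":3,"rx":0,"ry":0,"rz":0},
    {"tx":0,"ty":0,"tz":0,"rx":0,"ry":0,"rz":0},
    {"tx":0,"ty":0,"tz":0,"rx":0,"ry":0,"rz":0},
  ],
)

```text
clock: 26.2
ee_pos: [0.3753, -0.2741, 0.0856]
eef_rot: [0.001, 0.98, 0.197, 0.001]
wrist_force: [-0.5, 0.5, 0.1]
opening: 0.652
gripper_force: 0.0
```

>>> carry_out(
  grip=0.1,
  moves=[
    {"tx":0,"ty":0,"tz":0,"rx":0,"ry":0,"rz":0},
    {"tx":0,"ty":0,"tz":0,"rx":0,"ry":0,"rz":0},
    {"tx":0,"ty":0,"tz":0,"rx":0,"ry":0,"rz":0},
    {"tx":0,"ty":0,"tz":0,"rx":0,"ry":0,"rz":0},
    {"tx":0,"ty":0,"tz":0,"rx":0,"ry":0,"rz":0},
    {"tx":0,"ty":0,"tz":0,"rx":0,"ry":0,"rz":0},
    {"tx":0,"ty":0,"tz":0,"rx":0,"ry":0,"rz":0},
    {"tx":0,"ty":0,"tz":0,"rx":0,"ry":0,"rz":0},
  ],
)

```text
clock: 27.0
ee_pos: [0.3749, -0.274, 0.0849]
eef_rot: [0.0, 0.98, 0.197, 0.0]
wrist_force: [-0.4, -0.9, 1.4]
opening: 0.227
gripper_force: 30.0
```

>>> carry_out(
  moves=[
    {"tx":0,"ty":0,"tz":-10,"rx":0,"ry":0,"rz":0},
    {"tx":0,"ty":0,"tz":-25,"rx":0,"ry":0,"rz":0},
    {"tx":0,"ty":0,"tz":-35,"rx":0,"ry":0,"rz":0},
    {"tx":0,"ty":0,"tz":-30,"rx":0,"ry":0,"rz":0},
    {"tx":0,"ty":0,"tz":-10,"rx":0,"ry":0,"rz":0},
    {"tx":0,"ty":0,"tz":0,"rx":0,"ry":0,"rz":0},
  ],
)

```text
clock: 27.6
ee_pos: [0.375, -0.274, 0.1958]
eef_rot: [0.001, 0.98, 0.197, 0.001]
wrist_force: [0.5, -0.7, -3.7]
opening: 0.224
gripper_force: 30.0
```

```bash
python3 - <<'E'
from h import *
from rig import r
go(r,617,-302,None,-3.6)
E
```

```text
t 27.6 pos [ 375.  -274.   195.8] yaw 22.7 open 0.224 gf 30.0 F [ 0.5 -0.7 -3.7] tilt [ 0.002 -0.001]
  shift [212.5 119.1   0.5] rz 0.458
```

>>> carry_out(
  moves=[
    {"tx":16,"ty":9,"tz":0,"rx":0,"ry":0,"rz":0},
    {"tx":36,"ty":20,"tz":0,"rx":0,"ry":0,"rz":0},
    {"tx":40,"ty":22.5,"tz":0,"rx":0,"ry":0,"rz":0},
    {"tx":40,"ty":22.5,"tz":0,"rx":0,"ry":0,"rz":0},
    {"tx":40,"ty":22.5,"tz":0,"rx":0,"ry":0,"rz":0},
    {"tx":25,"ty":14,"tz":0,"rx":0,"ry":0,"rz":0},
    {"tx":15.5,"ty":8.5,"tz":0,"rx":0,"ry":0,"rz":0},
  ],
)

```text
clock: 28.3
ee_pos: [0.6182, -0.3005, 0.1913]
eef_rot: [-0.001, 0.98, 0.197, -0.001]
wrist_force: [0.3, -0.0, -3.8]
opening: 0.226
gripper_force: 30.0
```

>>> carry_out(
  moves=[
    {"tx":0,"ty":0,"tz":0,"rx":0,"ry":0,"rz":0.08},
    {"tx":0,"ty":0,"tz":0,"rx":0,"ry":0,"rz":0.13},
    {"tx":0,"ty":0,"tz":0,"rx":0,"ry":0,"rz":0.13},
    {"tx":0,"ty":0,"tz":0,"rx":0,"ry":0,"rz":0.08},
    {"tx":0,"ty":0,"tz":0,"rx":0,"ry":0,"rz":0.038},
    {"tx":0,"ty":0,"tz":0,"rx":0,"ry":0,"rz":0},
    {"tx":0,"ty":0,"tz":0,"rx":0,"ry":0,"rz":0},
  ],
)

```text
clock: 29.0
ee_pos: [0.6159, -0.3011, 0.1927]
eef_rot: [-0.0, 1.0, -0.03, -0.001]
wrist_force: [-1.3, 0.9, -2.7]
opening: 0.225
gripper_force: 30.0
```

```bash
python3 - <<'E'
from h import *
from rig import r
go(r,617,-302,92,-3.6)
m,p,d,W=look(r,"w11")
E
```

```text
t 29.0 pos [ 615.9 -301.1  192.7] yaw -3.5 open 0.225 gf 30.0 F [-1.3  0.9 -2.7] tilt [-0.003  0.001]
  shift [  1.4   0.9 100.7] rz 0.002
```

View pics/w11.png

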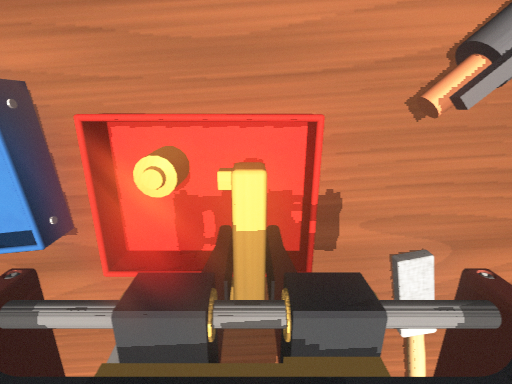

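The runner lines up with the right half of the red pan, and the bronze head stands at (155,175). Lower it.

>>> carry_out(
  moves=[
    {"tx":1,"ty":1,"tz":15,"rx":0,"ry":0,"rz":0},
    {"tx":0,"ty":0,"tz":30,"rx":0,"ry":0,"rz":0},
    {"tx":0,"ty":0,"tz":30,"rx":0,"ry":0,"rz":0},
    {"tx":0,"ty":0,"tz":15,"rx":0,"ry":0,"rz":0},
    {"tx":0,"ty":0,"tz":7,"rx":0,"ry":0,"rz":0},
    {"tx":0,"ty":0,"tz":3,"rx":0,"ry":0,"rz":0},
    {"tx":0,"ty":0,"tz":1,"rx":0,"ry":0,"rz":0},
    {"tx":0,"ty":0,"tz":1,"rx":0,"ry":0,"rz":0},
    {"tx":0,"ty":0,"tz":1,"rx":0,"ry":0,"rz":0},
    {"tx":0,"ty":0,"tz":0,"rx":0,"ry":0,"rz":0},
    {"tx":0,"ty":0,"tz":0,"rx":0,"ry":0,"rz":0},
  ],
)

```text
clock: 30.15
ee_pos: [0.6178, -0.3027, 0.0922]
eef_rot: [0.0, 1.0, -0.031, 0.0]
wrist_force: [-0.1, 0.5, -3.4]
opening: 0.225
gripper_force: 30.0
```

>>> carry_out(
  moves=[
    {"tx":0,"ty":0,"tz":1,"rx":0,"ry":0,"rz":0},
    {"tx":0,"ty":0,"tz":1,"rx":0,"ry":0,"rz":0},
    {"tx":0,"ty":0,"tz":1,"rx":0,"ry":0,"rz":0},
    {"tx":0,"ty":0,"tz":0.4,"rx":0,"ry":0,"rz":0},
    {"tx":0,"ty":0,"tz":0,"rx":0,"ry":0,"rz":0},
  ],
)

```text
clock: 30.65
ee_pos: [0.6176, -0.3027, 0.089]
eef_rot: [0.0, 1.0, -0.031, 0.0]
wrist_force: [-2.9, 0.9, 4.9]
opening: 0.222
gripper_force: 30.0
```

>>> carry_out(
  grip=0.5,
  moves=[
    {"tx":0,"ty":0,"tz":0,"rx":0,"ry":0,"rz":0},
    {"tx":0,"ty":0,"tz":0,"rx":0,"ry":0,"rz":0},
    {"tx":0,"ty":0,"tz":0,"rx":0,"ry":0,"rz":0},
    {"tx":0,"ty":0,"tz":0,"rx":0,"ry":0,"rz":0},
    {"tx":0,"ty":0,"tz":0,"rx":0,"ry":0,"rz":0},
  ],
)

```text
clock: 31.15
ee_pos: [0.6177, -0.3027, 0.0883]
eef_rot: [0.0, 1.0, -0.031, 0.0]
wrist_force: [0.2, 0.4, 0.4]
opening: 0.501
gripper_force: 0.0
```

>>> carry_out(
  moves=[
    {"tx":0,"ty":0,"tz":-15,"rx":0,"ry":0,"rz":0},
    {"tx":0,"ty":0,"tz":-30,"rx":0,"ry":0,"rz":0},
    {"tx":0,"ty":0,"tz":-40,"rx":0,"ry":0,"rz":0},
    {"tx":0,"ty":0,"tz":-30,"rx":0,"ry":0,"rz":0},
    {"tx":0,"ty":0,"tz":-20,"rx":0,"ry":0,"rz":0},
    {"tx":0,"ty":0,"tz":0,"rx":0,"ry":0,"rz":0},
  ],
)

```text
clock: 31.75
ee_pos: [0.6194, -0.3034, 0.2284]
eef_rot: [0.001, 1.0, -0.031, 0.004]
wrist_force: [-0.2, 0.7, 0.6]
opening: 0.502
gripper_force: 0.0
```

```bash
python3 - <<'E'
from h import *
from rig import r
go(r,418,-140)
m,p,d,W=look(r,"w12")
P=blob(W,617,-302,60,22,36);print(len(P),rect(P/1000))
E
```

```text
t 31.8 pos [ 619.4 -303.4  228.4] yaw -3.6 open 0.502 gf 0.0 F [-0.2  0.7  0.6] tilt [ 0.007 -0.003]
  shift [-211.2 -150.5   -1.9] 
1736 [ 618.1 -324.2   99.1   64.4   -3.3]
```

>>> carry_out(
  grip=0.85,
  moves=[
    {"tx":-18,"ty":-13,"tz":0,"rx":0,"ry":0,"rz":0},
    {"tx":-36,"ty":-26,"tz":0,"rx":0,"ry":0,"rz":0},
    {"tx":-36,"ty":-26,"tz":0,"rx":0,"ry":0,"rz":0},
    {"tx":-36,"ty":-26,"tz":0,"rx":0,"ry":0,"rz":0},
    {"tx":-36,"ty":-26,"tz":0,"rx":0,"ry":0,"rz":0},
    {"tx":-28,"ty":-20,"tz":0,"rx":0,"ry":0,"rz":0},
    {"tx":-14,"ty":-9,"tz":0,"rx":0,"ry":0,"rz":0},
    {"tx":-7,"ty":-4,"tz":0,"rx":0,"ry":0,"rz":0},
    {"tx":0,"ty":0,"tz":0,"rx":0,"ry":0,"rz":0},
    {"tx":0,"ty":0,"tz":0,"rx":0,"ry":0,"rz":0},
  ],
)

```text
clock: 32.8
ee_pos: [0.4171, -0.1404, 0.2233]
eef_rot: [0.0, 1.0, -0.031, 0.0]
wrist_force: [0.5, 0.7, 1.0]
opening: 0.851
gripper_force: 0.0
```

```bash
python3 - <<'E'
from h import *
from rig import r
m,p,d,W=look(r,"w13")
P=blob(W,418,-140,40,40,50);c,q=cv2.minEnclosingCircle(P[:,:2].astype(np.float32));print(len(P),c,q)
go(r,*c,88.5)
E
```

```text
789 (418.2431640625, -139.8531951904297) 18.73921775817871
t 32.9 pos [ 417.2 -140.5  223.3] yaw -3.6 open 0.850 gf 0.0 F [-0.  -0.8  0.7] tilt [ 0. -0.]
  shift [  0.9  -0.7 134.8]
```

>>> carry_out(
  moves=[
    {"tx":1,"ty":-0.7,"tz":20,"rx":0,"ry":0,"rz":0},
    {"tx":0,"ty":0,"tz":35,"rx":0,"ry":0,"rz":0},
    {"tx":0,"ty":0,"tz":35,"rx":0,"ry":0,"rz":0},
    {"tx":0,"ty":0,"tz":25,"rx":0,"ry":0,"rz":0},
    {"tx":0,"ty":0,"tz":13,"rx":0,"ry":0,"rz":0},
    {"tx":0,"ty":0,"tz":7,"rx":0,"ry":0,"rz":0},
    {"tx":0,"ty":0,"tz":0,"rx":0,"ry":0,"rz":0},
    {"tx":0,"ty":0,"tz":0,"rx":0,"ry":0,"rz":0},
  ],
)

```text
clock: 33.65
ee_pos: [0.418, -0.1395, 0.0887]
eef_rot: [0.0, 1.0, -0.031, 0.0]
wrist_force: [0.6, -0.3, 1.3]
opening: 0.846
gripper_force: 0.0
```

>>> carry_out(
  grip=0.3,
  moves=[
    {"tx":0,"ty":0,"tz":0,"rx":0,"ry":0,"rz":0},
    {"tx":0,"ty":0,"tz":0,"rx":0,"ry":0,"rz":0},
    {"tx":0,"ty":0,"tz":0,"rx":0,"ry":0,"rz":0},
    {"tx":0,"ty":0,"tz":0,"rx":0,"ry":0,"rz":0},
    {"tx":0,"ty":0,"tz":0,"rx":0,"ry":0,"rz":0},
    {"tx":0,"ty":0,"tz":0,"rx":0,"ry":0,"rz":0},
    {"tx":0,"ty":0,"tz":0,"rx":0,"ry":0,"rz":0},
    {"tx":0,"ty":0,"tz":0,"rx":0,"ry":0,"rz":0},
  ],
)

```text
clock: 34.45
ee_pos: [0.4175, -0.1394, 0.0885]
eef_rot: [0.0, 1.0, -0.031, 0.0]
wrist_force: [-1.8, -0.4, 5.0]
opening: 0.438
gripper_force: 30.1
```

>>> carry_out(
  moves=[
    {"tx":0,"ty":0,"tz":-10,"rx":0,"ry":0,"rz":0},
    {"tx":0,"ty":0,"tz":-25,"rx":0,"ry":0,"rz":0},
    {"tx":0,"ty":0,"tz":-35,"rx":0,"ry":0,"rz":0},
    {"tx":0,"ty":0,"tz":-30,"rx":0,"ry":0,"rz":0},
    {"tx":0,"ty":0,"tz":-10,"rx":0,"ry":0,"rz":0},
    {"tx":0,"ty":0,"tz":0,"rx":0,"ry":0,"rz":0},
  ],
)

```text
clock: 35.05
ee_pos: [0.4179, -0.1393, 0.1995]
eef_rot: [0.0, 1.0, -0.031, 0.001]
wrist_force: [-0.3, 0.0, -2.5]
opening: 0.436
gripper_force: 30.0
```

```bash
python3 - <<'E'
from h import *
from rig import r
go(r,652,-5)
E
```

```text
t 35.0 pos [ 417.9 -139.3  199.5] yaw -3.6 open 0.436 gf 30.0 F [-0.3  0.  -2.5] tilt [ 0.003 -0.001]
  shift [ 225.2 -148.7    0.6]
```

>>> carry_out(
  moves=[
    {"tx":18,"ty":-12,"tz":0,"rx":0,"ry":0,"rz":0},
    {"tx":36,"ty":-24,"tz":0,"rx":0,"ry":0,"rz":0},
    {"tx":38,"ty":-25,"tz":0,"rx":0,"ry":0,"rz":0},
    {"tx":38,"ty":-25,"tz":0,"rx":0,"ry":0,"rz":0},
    {"tx":38,"ty":-25,"tz":0,"rx":0,"ry":0,"rz":0},
    {"tx":32,"ty":-21,"tz":0,"rx":0,"ry":0,"rz":0},
    {"tx":17,"ty":-11,"tz":0,"rx":0,"ry":0,"rz":0},
    {"tx":8,"ty":-5.5,"tz":0,"rx":0,"ry":0,"rz":0},
    {"tx":0,"ty":0,"tz":0,"rx":0,"ry":0,"rz":0},
    {"tx":0,"ty":0,"tz":0,"rx":0,"ry":0,"rz":0},
  ],
)

```text
clock: 36.05
ee_pos: [0.6498, -0.006, 0.1971]
eef_rot: [0.0, 1.0, -0.031, -0.001]
wrist_force: [-1.3, -0.2, -2.2]
opening: 0.433
gripper_force: 30.0
```

```bash
python3 - <<'E'
from h import *
from rig import r
go(r,652,-5,96)
m,p,d,W=look(r,"w14")
P=blob(W,650,-5,150,40,51);P=P[np.abs(P[:,0]-650)<95];print(len(P),rect(P/1000))
E
```

```text
t 36.0 pos [649.8  -6.  197.1] yaw -3.6 open 0.433 gf 30.0 F [-1.3 -0.2 -2.2] tilt [-0.003 -0.001]
  shift [  2.4  -1.2 101.1] 
4710 [653.9  -2.5 202.  152.1 -87.5]
```

View pics/w14.png

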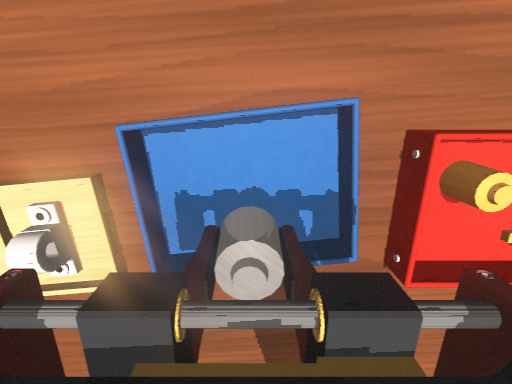

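The alu head is over the middle of the blue pan. The bronze head is in the red pan and the pedestal is in the tray. Lower and release.

>>> carry_out(
  moves=[
    {"tx":2,"ty":-1,"tz":15,"rx":0,"ry":0,"rz":0},
    {"tx":0,"ty":0,"tz":30,"rx":0,"ry":0,"rz":0},
    {"tx":0,"ty":0,"tz":30,"rx":0,"ry":0,"rz":0},
    {"tx":0,"ty":0,"tz":15,"rx":0,"ry":0,"rz":0},
    {"tx":0,"ty":0,"tz":7,"rx":0,"ry":0,"rz":0},
    {"tx":0,"ty":0,"tz":3,"rx":0,"ry":0,"rz":0},
    {"tx":0,"ty":0,"tz":1,"rx":0,"ry":0,"rz":0},
    {"tx":0,"ty":0,"tz":1,"rx":0,"ry":0,"rz":0},
    {"tx":0,"ty":0,"tz":0,"rx":0,"ry":0,"rz":0},
    {"tx":0,"ty":0,"tz":0,"rx":0,"ry":0,"rz":0},
  ],
)

```text
clock: 37.1
ee_pos: [0.6536, -0.0041, 0.0971]
eef_rot: [-0.0, 1.0, -0.031, 0.001]
wrist_force: [-0.2, 0.1, -1.9]
opening: 0.436
gripper_force: 30.0
```

>>> carry_out(
  moves=[
    {"tx":0,"ty":0,"tz":1,"rx":0,"ry":0,"rz":0},
    {"tx":0,"ty":0,"tz":1,"rx":0,"ry":0,"rz":0},
    {"tx":0,"ty":0,"tz":1,"rx":0,"ry":0,"rz":0},
    {"tx":0,"ty":0,"tz":1,"rx":0,"ry":0,"rz":0},
    {"tx":0,"ty":0,"tz":0.6,"rx":0,"ry":0,"rz":0},
    {"tx":0,"ty":0,"tz":0,"rx":0,"ry":0,"rz":0},
  ],
)

```text
clock: 37.7
ee_pos: [0.6532, -0.0041, 0.0926]
eef_rot: [0.0, 1.0, -0.031, -0.0]
wrist_force: [-3.6, -1.0, 5.5]
opening: 0.431
gripper_force: 30.1
```

>>> carry_out(
  grip=0.7,
  moves=[
    {"tx":0,"ty":0,"tz":0,"rx":0,"ry":0,"rz":0},
    {"tx":0,"ty":0,"tz":0,"rx":0,"ry":0,"rz":0},
    {"tx":0,"ty":0,"tz":0,"rx":0,"ry":0,"rz":0},
    {"tx":0,"ty":0,"tz":0,"rx":0,"ry":0,"rz":0},
    {"tx":0,"ty":0,"tz":0,"rx":0,"ry":0,"rz":0},
  ],
)

```text
clock: 38.2
ee_pos: [0.6533, -0.0041, 0.0917]
eef_rot: [-0.0, 1.0, -0.031, 0.0]
wrist_force: [-0.5, 0.2, -0.2]
opening: 0.698
gripper_force: 0.0
```

>>> carry_out(
  moves=[
    {"tx":0,"ty":0,"tz":-15,"rx":0,"ry":0,"rz":0},
    {"tx":0,"ty":0,"tz":-30,"rx":0,"ry":0,"rz":0},
    {"tx":0,"ty":0,"tz":-40,"rx":0,"ry":0,"rz":0},
    {"tx":0,"ty":0,"tz":-40,"rx":0,"ry":0,"rz":0},
    {"tx":0,"ty":0,"tz":-40,"rx":0,"ry":0,"rz":0},
    {"tx":0,"ty":0,"tz":-25,"rx":0,"ry":0,"rz":0},
    {"tx":0,"ty":0,"tz":-10,"rx":0,"ry":0,"rz":0},
    {"tx":0,"ty":0,"tz":0,"rx":0,"ry":0,"rz":0},
    {"tx":0,"ty":0,"tz":0,"rx":0,"ry":0,"rz":0},
    {"tx":0,"ty":0,"tz":0,"rx":0,"ry":0,"rz":0},
  ],
)

```text
clock: 39.2
ee_pos: [0.6524, -0.0043, 0.2897]
eef_rot: [0.0, 1.0, -0.031, -0.002]
wrist_force: [-0.7, -0.7, 0.3]
opening: 0.701
gripper_force: 0.0
```

```bash
python3 - <<'E'
from h import *
from rig import r
p,d=r.get_image("scene");cv2.imwrite("pics/scene1.png",cv2.resize(p[60:384,100:400],None,fx=1.8,fy=1.8));st(r)
E
```

```text
t 39.2 pos [652.5  -4.2 289.8] yaw -3.6 open 0.703 gf 0.0 F [-0.1 -0.6  0.6] tilt [-0.003 -0.   ]
```

View pics/scene1.png

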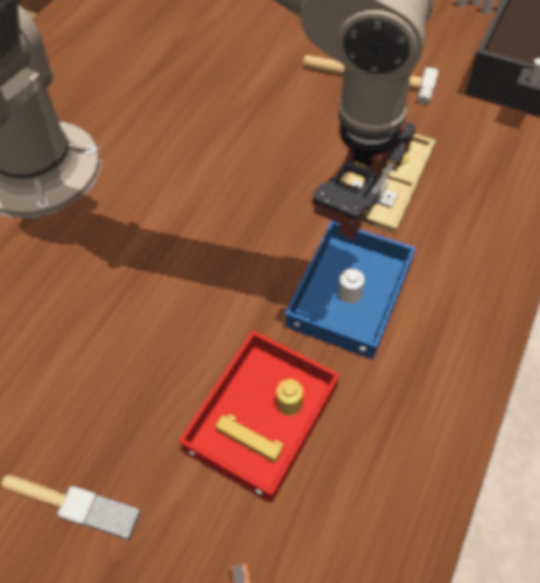

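The alu head stands in the blue pan (350,285). The bronze head and runner are in the red pan, the castings are in the tray, and the hammer and brush haven't moved. Handing in.

```bash
python3 -c "
from rig import r
print(r.close_job())"
```

```text
the job is handed in; nothing more can be done
None
```

The job is handed in at about 39 s: bush and pedestal upright in separate tray bays, bronze head and runner in the red pan, aluminium head in the blue pan, hammer and brush left where they lay.

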